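# Clamp the red-capped bottle with the guarded knob

### The arm

A 7-joint arm with a two-finger parallel gripper is mounted at the origin on a cart in front of the work surface, level with it; the furniture and walls round the work are solid. World frame = base frame: x ahead of the robot, y to its left, z up, the work surface at z = 0. Lengths are in m, angles in rad, forces in N, time in s.
With the tool pointing down it reaches from about 0.4 to 0.85 m from the base axis. Payload 6.9 kg.
Tool frame: the origin (TCP) lies on the centre line of the jaws, within the pads' length; the fingertips stand 17 mm ahead of it and the grasp point (between the pads) lies 2 mm behind it (ctrl.tcp_to_tips is the distance from the TCP to the fingertips, in m); z points along the fingers, y is the line along which they close (so a half turn about z gives the same grasp; the last joint's range is limited). The gripper opens to 85 mm and grips with 20 to 120 N. Pads are 22 mm wide; open, the fingers measure 114 mm over their backs; the gripper's body (76 mm by 85 mm) begins 54 mm behind the grasp point. The pads swing forward as they close: fully open they stand 13 mm farther back than shut.
Start: joints at [1.353, 0.507, -0.238, 1.5, 0.126, 1.149, -0.155], TCP at [0.198, -0.593, 0.248] pointing down, gripper open.
Joint ranges: [-3.08, 3.08], [-0.24, 2.05], [-1.43, 1.35], [0, 2.5], [-1.52, 4.66], [0.17, 1.96], [-2.89, 2.89]. Speed limits (rad/s): [2.39, 2.39, 3.14, 3.14, 3.14, 3.14, 3.14].

### API

Orientations are given as a unit quaternion [w, x, y, z].
In Python, from rig import ctrl, imaging, sign_off gives the robot as it stands.
- The arm moves only by the tool move_arm, never from a script. Its argument "targets" is a list of rows, each an object with "slide": the shift along the tool's x, y, z in cm, a list of three; "turn": the turn about the tool's z in degrees; "grip": the finger opening in cm, from 0 to 8.54. In form: [{"slide": [x, y, z], "turn": turn, "grip": grip}, ...]. A call has 1 to 20 rows; each row shifts and turns the commanded pose from where the row before left it, along the tool's axes as they then stand; what a row does not reach is not made up. A row lasts 1/8 s, in which the tool goes at most 62.5 mm and 10.7 degrees, less where a joint would pass 70% of its speed; a pose out of reach is approached as far as the arm can. A call is refused whole if a number of a shift passes 6.25 or a number of a turn 10.7, either way. A call with a gripper value outside its range is refused whole. The fingers move at their own pace and stop on an object; "force" is the grip in N (left out, the last holds). Time passes only in rows, so rows that do not move let the fingers close. It gives the time, the measured TCP pose, the force, the opening and the grip force at its end, in the units of the state.
- ctrl.get_state(): the state, without advancing time (a new reading comes with each control period).
- imaging.capture(name): name is "side" or "top"; returns the picture (480x640x3 uint8, red, green, blue); there is no depth.
- imaging.camera_model(name): a dict with "fx", "fy", "cx", "cy" (pixels), "k1" (the pictures are not rectified: a ray, as slopes to the right and down, at radius r is drawn at 1 + k1 r^2 times it, then the intrinsics apply), "T" (4x4, takes a point from camera to world coordinates). Camera axes: x right, y up, looking along -z (the intrinsics and any distortion apply to the point x, -y, -z); pixel columns grow to the right and rows downward; lengths in m; the calibration is good to about 2 mm. A picture is of the moment at which its call begins. camera_model takes no time and is no camera call.
- sign_off(): hands the job in; it is judged then, once.
The state is a dict: "t": time; "joints": joint angles; "qvel": joint speeds; "joint_efforts": joint torques, N m; "eef_pos": TCP position; "tcp_rot": TCP orientation; "force": force on the tool from outside, world axes, zero at the start; "ft_torque": the same for the moment, N m; "grip_width": finger opening in m; "grasp_force": force on a finger pad.
Only numpy, scipy, OpenCV 4.12 (cv2) and the standard library are available. Lean on these libraries where they do the work, as an engineer would, in place of code of your own. Each camera call takes 0.05 s, during which the arm holds its last target. There are 200 camera calls.

### The job

Stand the red-capped dropper bottle upright in the nest of the bottle clamp and let go of it. Then reach into the yellow guard and turn the black knob clockwise until you feel the jaw hold the bottle snugly against the stop, at about 10 N: the bottle is soft, so do not crush it. Work the jaw by its knob only, do not lean on the guard, leave the loose blue-capped bottle beside it where it stands, and take the hand away.

Things in the scene. Friction and masses are not known exactly. Their poses are not given: they have to be found in the camera images.
- bottle_red: loose white dropper bottle with a RED cap, standing upright: round body 26 mm in diameter up to 47 mm, cap 19 mm in diameter above that, 67 mm tall; origin at the centre of its underside, z up. In the nest the fingers fit best either side across the rails (closing along the clamp's x), tips 33 mm or more above its underside.
- bottle_blue: loose bottle of the same make and size with a BLUE cap, a bystander that must stay where it is; origin at the centre of its underside. (Two more blue-capped bottles further back are fixed scenery.)
- clamp: the bottle clamp, fixed to the table: grey base plate 110 x 270 mm (x, y), 14 mm thick; origin at the centre of its underside, z up, y axis from the knob end to the stop end. At y = -75 mm a blue gear housing 96 x 100 mm, top at z = 38 mm, carries knob and guard; at the other end is the nest, between two steel rails (inner faces x = +-17.5 mm, tops z = 28 mm), jaw and stop.
- nest (a point): centre of the nest floor (on the base plate; clamp frame 0, 85, 14 mm), axes as the clamp: stand the bottle here. The stop at the +y side (dark block 44 mm wide, rubber face, top 31.5 mm above this point) was set by hand: its face is 18 to 22 mm from this point and not measured; it gives about 15 N per mm. Opening between jaw and stop at first 36 to 42 mm.
- jaw: aluminium jaw block, 30 mm wide (x), 12 mm thick, from z = 16 to 44 mm, sliding along the clamp's y; origin in the middle of its face that meets the bottle, 65 mm along the clamp's y when the knob reads 0. It is geared to the knob. Drive it by the knob only: pushing the jaw itself with more than 12 N fails.
- knob (a joint): angle of the knob in rad, grows clockwise seen from above, 0 to 1.9; starts between 0 and 0.15. Each rad moves the jaw 12 mm towards the stop. It turns against steady friction of 0.20 N m and stays where it is left; each newton of clamping adds 0.012 N m; at rest only the rise over free running tells. The jaw clamps the bottle at 1.0 to 1.45 rad, depending on where the stop was set.
- knob_grip (a point): on the axis of the black knob, where to take it: upright finger bar 40 mm long (this point's x axis), 14 mm thick (its y axis: close the fingers along it), its top 8 mm above this point, its round base plate 26 mm below. At knob = 0 the bar is turned +0.55 rad about z from the clamp's x axis; it turns with the knob. A grip of 40 N or more turns it without slipping.
- guard: yellow round guard collar about the knob, inner diameter 76 mm, wall 4 mm, 50 mm high; origin at the centre of its lower rim, on the knob's axis. Its open rim is 18 mm above point knob_grip and 10 mm above the top of the bar: go in from above with the fingers opened 24 to 40 mm only. Pushing on it with more than 12 N fails.
Things that resemble listed ones, but are neither listed nor needed, are in the scene too. What is shaped like the bottle_red but pink or purple is not meant.

How it is judged:
By the outcome, as a careful person would: the job done as asked, in the order asked, and still so for the second after the job is handed in, with the robot touching nothing.
It also fails if it takes over 72 s, if anything falls off the work surface, if the arm or the gripper's body presses on something with over 40 N, if the wrist force passes 120 N, or if a joint passes its speed limit or range.

## Working session

There is one attempt and no reset: what is moved stays moved. The work goes in short steps, Python scripts to look and compute and a tool call to move; the robot and the scene stay as the last step left them, time stands still between calls to the robot, and variables do not carry over. Pictures are saved under pics/ and viewed, at most 10 in all, crops included, and the job is handed in when it is done.

Besides the shell and the picture viewer there is one more tool, called after ">>>" as name(argument=value, ...), one argument or row to a line, values as JSON. move_arm: Moves the arm, as the interface text tells. Its arguments: {"type":"object","properties":{"targets":{"type":"array"},"force":{"type":"number"}},"required":["targets"]}

```bash
mkdir -p pics; ls; python3 - <<'E'
from rig import ctrl, imaging
import cv2
for n in ("side","top"):
    cv2.imwrite(f"pics/{n}0.png", imaging.capture(n)[:,:,::-1])
    print(imaging.camera_model(n))
print(ctrl.get_state(), ctrl.tcp_to_tips)
E
```

```text
pics
{'fx': 496.00398203205066, 'fy': 496.00398203205066, 'cx': 318.23827144347786, 'cy': 241.2260915276013, 'k1': -0.07582259127982302, 'T': array([[-0.99982957, -0.00614372, -0.01740963,  0.43308027],
       [-0.01151751, -0.52942696,  0.84827734,  1.00200357],
       [-0.0144287 ,  0.84833328,  0.52926597,  0.61607252],
       [ 0.        ,  0.        ,  0.        ,  1.        ]])}
{'fx': 459.9506551478489, 'fy': 459.9506551478489, 'cx': 317.54849253385083, 'cy': 234.57238225912457, 'k1': -0.11867180251252539, 'T': array([[ 0.01125419,  0.99693302, -0.07744613,  0.40118422],
       [-0.99981317,  0.01000174, -0.01654079,  0.13871638],
       [-0.01571547,  0.07761781,  0.99685932,  0.92905801],
       [ 0.        ,  0.        ,  0.        ,  1.        ]])}
{'t': 0.1, 'joints': array([ 1.35351619,  0.5082474 , -0.23751112,  1.50100631,  0.1256942 ,
        1.14889083, -0.1548194 ]), 'qvel': array([ 0.00050717, -0.0013902 ,  0.00050321, -0.00369431, -0.00053633,
       -0.00093513, -0.00012416]), 'joint_efforts': array([-4.41066484e-03, -6.21833253e+01, -2.19366275e+00, -2.50205022e+01,
        1.27185305e-02,  7.89193029e-03,  7.55824715e-06]), 'eef_pos': array([ 0.19804653, -0.592363  ,  0.24752899]), 'tcp_rot': array([-7.70246260e-04,  9.87007047e-01,  1.60675065e-01, -1.40751844e-04]), 'force': array([-0.33003495, -0.65190197,  0.43030635]), 'ft_torque': array([ 0.0043373 , -0.0105176 , -0.00131718]), 'grasp_force': 0.0, 'grip_width': 0.08525212510761057} 0.017
```

View pics/top0.png

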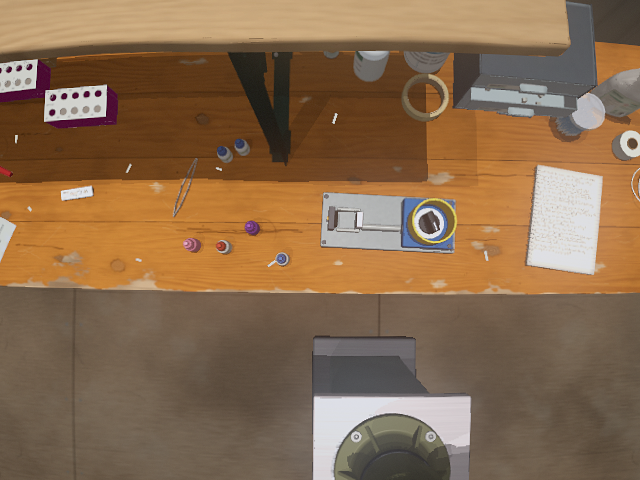

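View pics/side0.png

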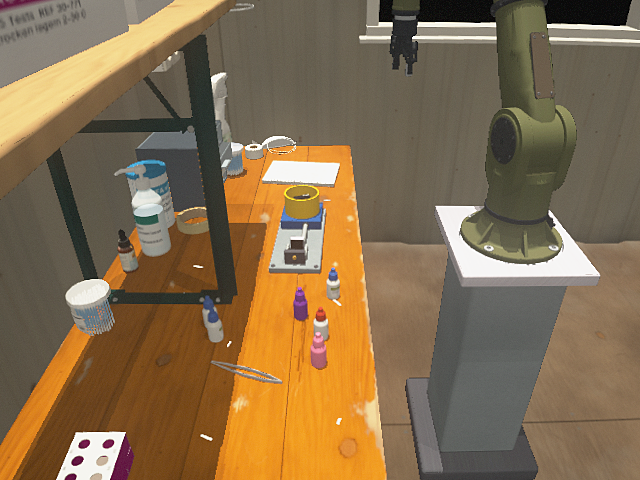

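The top view shows the red cap near (223,246), with pink (191,244), purple (252,228) and blue (282,259) around it. The clamp spans (321,193)-(455,250), with its nest near (345,220) and the knob near (431,221). I'll enlarge these areas.

```bash
python3 - <<'E'
import cv2, numpy as np
t=cv2.imread("pics/top0.png"); s=cv2.imread("pics/side0.png")
a=cv2.resize(t[180:280,310:470],None,fx=5,fy=5,interpolation=cv2.INTER_CUBIC)
cv2.imwrite("pics/c1.png",a)
b=cv2.resize(t[215:275,175:305],None,fx=4,fy=4,interpolation=cv2.INTER_CUBIC)
c=cv2.resize(s[175:375,260:360],None,fx=3,fy=3,interpolation=cv2.INTER_CUBIC)
o=np.zeros((600,800,3),np.uint8); o[:240,:520]=b; o[:,500:800]=c
cv2.imwrite("pics/c2.png",o)
E
```

```text
(no output)
```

View pics/c1.png

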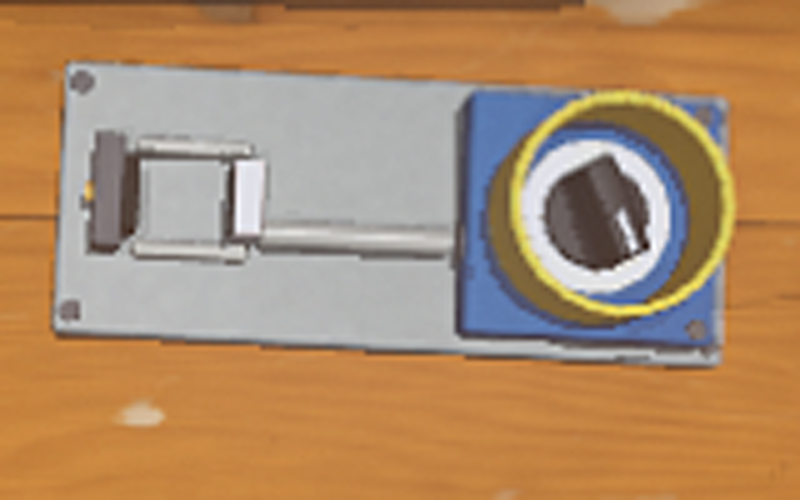

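View pics/c2.png

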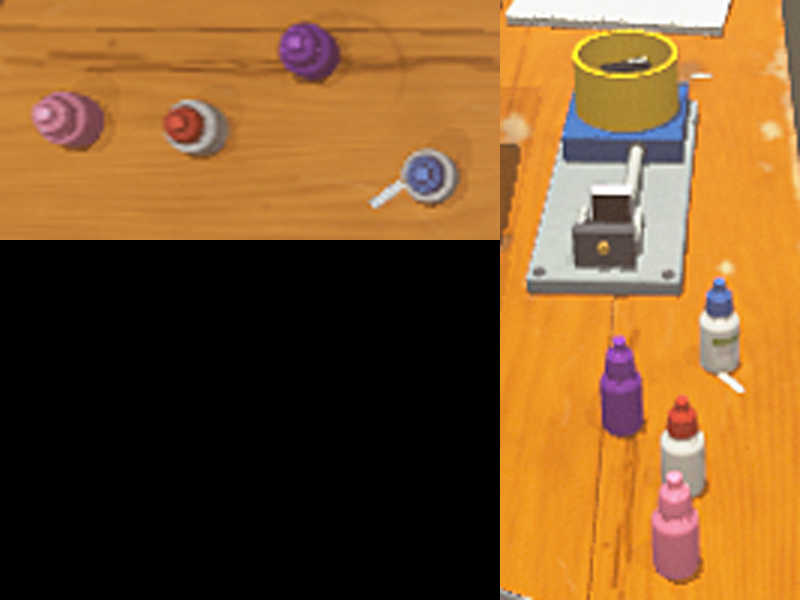

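The first crop shows the plate's top corners at about (68,62), (728,98), (720,360) and (54,334), and the guard rim centred near (627,204). In the second, the red bottle's tip is at about (180,124) in the top part and (682,402) in the side part, and its body centre is at about (200,129).

```bash
cat > h.py <<'E'
import numpy as np, cv2
from scipy.optimize import least_squares
from rig import ctrl, imaging
M={n:imaging.camera_model(n) for n in("side","top")}
def hit(n,px,z):
    m=M[n];T=m["T"];K=np.array([[m["fx"],0,m["cx"]],[0,m["fy"],m["cy"]],[0,0,1]])
    u=cv2.undistortPoints(np.array([[px]],float),K,np.array([m["k1"],0,0,0.]))[0,0]
    d=T[:3,:3]@[u[0],-u[1],-1];o=T[:3,3]
    return (o+d*(z-o[2])/d[2])
def proj(n,p):
    m=M[n];T=m["T"];c=T[:3,:3].T@(np.asarray(p)-T[:3,3]);a=np.array([c[0],-c[1]])/-c[2]
    a*=1+m["k1"]*(a@a);return a*[m["fx"],m["fy"]]+[m["cx"],m["cy"]]
E
python3 - <<'E'
from h import *
f=lambda u,v:(310+u/5-.4,180+v/5-.4)
C=[hit("top",f(*p),.014)[:2] for p in [(68,62),(728,98),(720,360),(54,334)]]
loc=np.array([[.055,.135],[.055,-.135],[-.055,-.135],[-.055,.135]])
R=lambda a:np.array([[np.cos(a),-np.sin(a)],[np.sin(a),np.cos(a)]])
r=least_squares(lambda q:(loc@R(q[2]).T+q[:2]-C).ravel(),[.4,0,0])
x=r.x;print("clamp",x,"resid mm",(r.fun*1e3).round(1))
print("nest",x[:2]+R(x[2])@[0,.085],"knob",x[:2]+R(x[2])@[0,-.075])
print("rim",hit("top",f(627,204),.088))
g=lambda u,v:(175+u/4-.4,215+v/4-.4); s=lambda u,v:(260+(u-500)/3-.3,175+v/3-.3)
print("red tip top",hit("top",g(178,123),.067),"body",hit("top",g(201,129),.035))
print("red tip side",hit("side",s(682,402),.066),"side foot",hit("side",s(683,497),.0))
print("blue",hit("top",g(428,174),.067),hit("side",s(719,283),.066), "purple",hit("top",g(299,47),.067),"pink",hit("top",g(44,113),.067))
for p in [(590,155),(618,165),(640,250),(605,262)]: print("bar?",hit("top",f(*p),.078))
E
```

```text
clamp [ 0.49865225  0.01223256 -0.03717379] resid mm [ 0.3  1.6  1.8 -1.1 -2.1 -1.7  0.   1.2]
nest [0.50181129 0.09717383] knob [ 0.49586486 -0.06271563]
rim [ 0.49494229 -0.06387226  0.088     ]
red tip top [0.44581805 0.3392274  0.067     ] body [0.44466135 0.33514986 0.035     ]
red tip side [0.44497929 0.33992734 0.066     ] side foot [0.44511591 0.34825808 0.        ]
blue [0.42319011 0.21999966 0.067     ] [0.42221131 0.22165078 0.066     ] purple [0.48246765 0.28225337 0.067     ] pink [0.4498186  0.40424275 0.067     ]
bar? [ 0.51433386 -0.05248864  0.078     ]
bar? [ 0.51069391 -0.06303676  0.078     ]
bar? [ 0.47885293 -0.07101891  0.078     ]
bar? [ 0.47422387 -0.05777331  0.078     ]
```

>>> move_arm(
  targets=[
    {"slide":[0,0,0],"turn":-9.9,"grip":8.5},
    {"slide":[0,0,0],"turn":-9.9,"grip":8.5},
    {"slide":[0,0,0],"turn":-9.9,"grip":8.5},
    {"slide":[0,0,0],"turn":-9.9,"grip":8.5},
    {"slide":[0,0,0],"turn":-9.9,"grip":8.5},
    {"slide":[0,0,0],"turn":-9.9,"grip":8.5},
    {"slide":[0,0,0],"turn":-9.9,"grip":8.5},
    {"slide":[4.5,2.4,0],"turn":0,"grip":8.5},
    {"slide":[4.5,2.4,0],"turn":0,"grip":8.5},
    {"slide":[4.5,2.4,0],"turn":0,"grip":8.5},
    {"slide":[4.5,2.4,0],"turn":0,"grip":8.5},
    {"slide":[4.5,2.4,0],"turn":0,"grip":8.5},
    {"slide":[4.5,2.4,0],"turn":0,"grip":8.5},
    {"slide":[4.5,2.4,0],"turn":0,"grip":8.5},
    {"slide":[4.5,2.4,0],"turn":0,"grip":8.5},
    {"slide":[4.5,2.4,0],"turn":0,"grip":8.5},
  ],
)

```text
t: 2.1
eef_pos: [0.4301, -0.1949, 0.2482]
tcp_rot: [-0.0, 0.721, 0.693, -0.0]
force: [0.1, -0.0, -0.3]
grip_width: 0.0852
grasp_force: 0.0
```

>>> move_arm(
  targets=[
    {"slide":[4.8,-0.05,0],"turn":0,"grip":8.5},
    {"slide":[4.8,-0.05,0],"turn":0,"grip":8.5},
    {"slide":[4.8,-0.05,0],"turn":0,"grip":8.5},
    {"slide":[4.8,-0.05,0],"turn":0,"grip":8.5},
    {"slide":[4.8,-0.05,0],"turn":0,"grip":8.5},
    {"slide":[4.8,-0.05,0],"turn":0,"grip":8.5},
    {"slide":[4.8,-0.05,0],"turn":0,"grip":8.5},
    {"slide":[4.8,-0.05,0],"turn":0,"grip":8.5},
    {"slide":[4.8,-0.05,0],"turn":0,"grip":8.5},
    {"slide":[4.8,-0.05,0],"turn":0,"grip":8.5},
    {"slide":[4.8,-0.05,0],"turn":0,"grip":8.5},
    {"slide":[0,0,4.0],"turn":0,"grip":8.5},
    {"slide":[0,0,4.0],"turn":0,"grip":8.5},
    {"slide":[0,0,2.0],"turn":0,"grip":6},
    {"slide":[0,0,0],"turn":0,"grip":6},
    {"slide":[0,0,0],"turn":0,"grip":6},
  ],
)

```text
t: 4.1
eef_pos: [0.4447, 0.3319, 0.1491]
tcp_rot: [-0.0, 0.721, 0.693, 0.0]
force: [-0.3, 0.1, 0.4]
grip_width: 0.0601
grasp_force: 0.0
```

```bash
python3 - <<'E'
from h import *
s=imaging.capture("side"); t=imaging.capture("top")
st=ctrl.get_state();print(st["eef_pos"],st["tcp_rot"])
p=st["eef_pos"]-[0,0,.017];print("tips side/top px",proj("side",p),proj("top",p))
o=np.zeros((600,800,3),np.uint8)
o[:,:400]=cv2.resize(s[230:380,270:370],None,fx=4,fy=4)
o[:400,400:]=cv2.resize(t[200:300,180:280],None,fx=4,fy=4)
cv2.imwrite("pics/d.png",o[:,:,::-1])
E
```

```text
[0.44494718 0.3319569  0.14945196] [1.01495583e-04 7.20643105e-01 6.93305562e-01 9.50708994e-04]
tips side/top px [319.94028452 274.66232535] [214.66515793 243.86156335]
```

View pics/d.png

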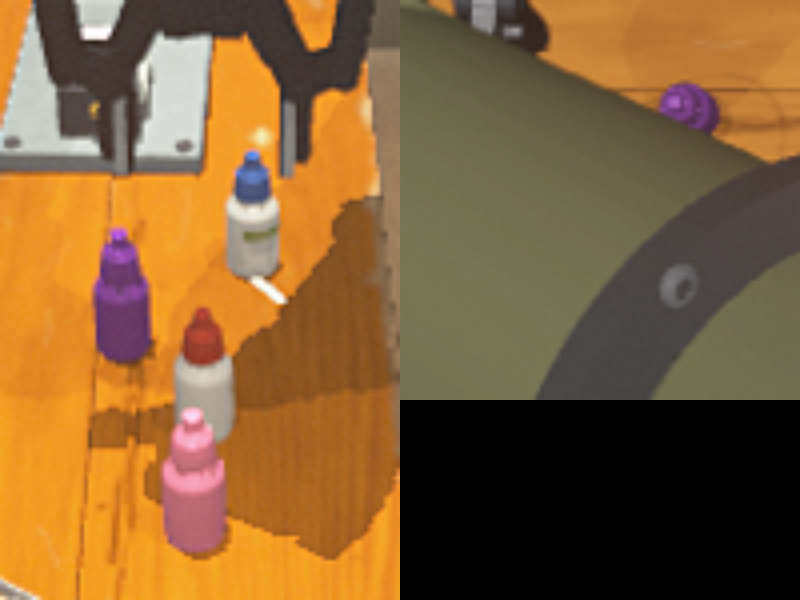

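The fingertips are centred at crop (204,174), within 1 px of the prediction. The red bottle is upright below them at crop (204,370), so I descend.

>>> move_arm(
  targets=[
    {"slide":[0.5,0,3.5],"turn":0,"grip":6},
    {"slide":[0,0,3.5],"turn":0,"grip":6},
    {"slide":[0,0,2.0],"turn":0,"grip":5},
    {"slide":[0,0,0.75],"turn":0,"grip":4},
    {"slide":[0,0,0],"turn":0,"grip":2.2},
    {"slide":[0,0,0],"turn":0,"grip":2.2},
    {"slide":[0,0,0],"turn":0,"grip":2.2},
    {"slide":[0,0,0],"turn":0,"grip":2.2},
    {"slide":[0,0,0],"turn":0,"grip":2.2},
  ],
  force=25,
)

```text
t: 5.32
eef_pos: [0.4449, 0.3366, 0.0511]
tcp_rot: [0.0, 0.721, 0.693, 0.0]
force: [-0.2, -0.2, 2.9]
grip_width: 0.0247
grasp_force: 25.2
```

>>> move_arm(
  targets=[
    {"slide":[0,0,-2],"turn":0,"grip":2.2},
    {"slide":[0,0,-4],"turn":0,"grip":2.2},
    {"slide":[0,0,-3],"turn":0,"grip":2.2},
    {"slide":[-4,1.15,0],"turn":0,"grip":2.2},
    {"slide":[-4,1.15,0],"turn":0,"grip":2.2},
    {"slide":[-4,1.15,0],"turn":0,"grip":2.2},
    {"slide":[-4,1.15,0],"turn":0,"grip":2.2},
    {"slide":[-4,1.1,0],"turn":0,"grip":2.2},
    {"slide":[-3.7,1,0],"turn":0,"grip":2.2},
    {"slide":[0,0,0],"turn":0,"grip":2.2},
    {"slide":[0,0,0],"turn":0,"grip":2.2},
  ],
)

```text
t: 6.7
eef_pos: [0.5024, 0.0977, 0.1409]
tcp_rot: [-0.0, 0.721, 0.693, 0.0]
force: [0.1, 0.3, -0.1]
grip_width: 0.0246
grasp_force: 25.1
```

```bash
python3 - <<'E'
from h import *
s=imaging.capture("side"); t=imaging.capture("top")
st=ctrl.get_state();print(st["eef_pos"],st["grip_width"])
e=st["eef_pos"]
print("expected bottle front foot, px", proj("side",e+[0,.013,-.051]), "left/right", proj("side",e+[.013,0,-.051]),proj("side",e+[-.013,0,-.051]))
print("nest px",proj("side",[.502,.097,.014]))
o=np.zeros((600,800,3),np.uint8)
o[:,:400]=cv2.resize(s[180:280,260:360],(400,400))[:400] if 0 else cv2.resize(s[160:280,260:340],(400,600),interpolation=cv2.INTER_CUBIC)
o[:400,400:]=cv2.resize(t[170:270,310:410],(400,400))
cv2.imwrite("pics/e.png",o[:,:,::-1])
E
```

```text
[0.5022533  0.09846611 0.14096782] 0.024672333333451858
expected bottle front foot, px [293.6547361  229.37473919] left/right [287.8338159  226.28005388] [300.14128559 226.19510071]
nest px [295.53202085 255.83920929]
```

View pics/e.png

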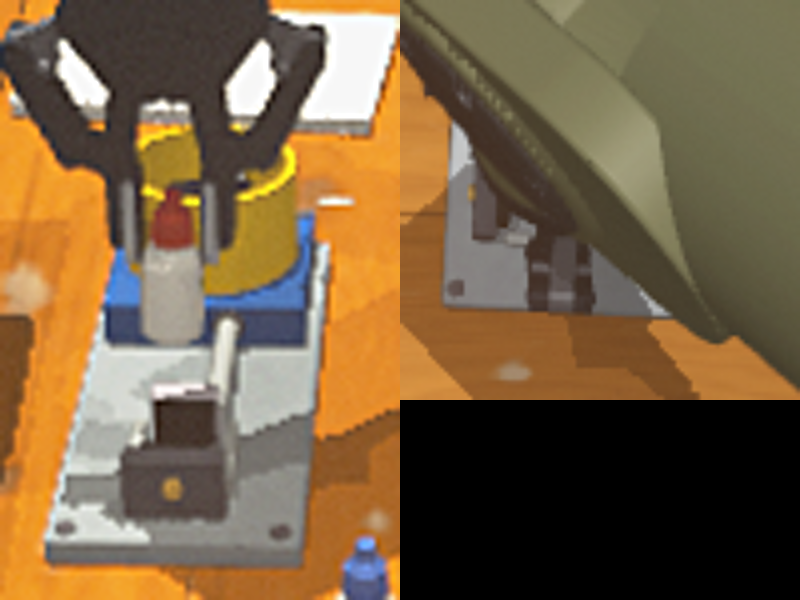

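The held bottle's foot is at crop (173,345), as expected, and it hangs upright. The stop's top near edge is centred at about (174,450), its screw is at (172,488), and the jaw top is behind it at (185,388). I'll check the gap and lateral centre.

```bash
python3 - <<'E'
from h import *
f=lambda u,v:(310+u/5-.4,180+v/5-.4); s=lambda u,v:(260+u/5-.4,160+v/5-.4)
for n,p in dict(stopT=(126,132),stopB=(122,248)).items(): print(n,hit("top",f(*p),.0455))
for n,p in dict(jawT=(241,160),jawB=(233,236)).items(): print(n,hit("top",f(*p),.044))
for n,p in dict(railTop=(195,147),railBot=(190,249)).items(): print(n,hit("top",f(*p),.028))
print("side stop L/R",hit("side",s(122,450),.0455),hit("side",s(228,450),.0455),"jaw",hit("side",s(153,395),.044),hit("side",s(217,395),.044))
E
```

```text
stopT [0.52565664 0.12059234 0.0455    ]
stopB [0.48053499 0.12177282 0.0455    ]
jawT [0.51536807 0.0759111  0.044     ]
jawB [0.48575428 0.07889221 0.044     ]
railTop [0.52241749 0.09295443 0.028     ]
railBot [0.48197895 0.09469891 0.028     ]
side stop L/R [0.52409924 0.12022971 0.0455    ] [0.47908389 0.1207039  0.0455    ] jaw [0.51377699 0.07347883 0.044     ] [0.48555576 0.07381596 0.044     ]
```

>>> move_arm(
  targets=[
    {"slide":[0,0,2.5],"turn":0,"grip":2.2},
    {"slide":[0,0,2.5],"turn":0,"grip":2.2},
    {"slide":[0,0,1.2],"turn":0,"grip":2.2},
    {"slide":[0,0,0.6],"turn":0,"grip":2.2},
    {"slide":[0,0,0.5],"turn":0,"grip":2.2},
    {"slide":[0,0,0.2],"turn":0,"grip":2.2},
    {"slide":[0,0,0],"turn":0,"grip":2.2},
  ],
)

```text
t: 7.68
eef_pos: [0.5027, 0.0973, 0.066]
tcp_rot: [-0.0, 0.721, 0.693, 0.0]
force: [-0.1, -0.6, -0.5]
grip_width: 0.0249
grasp_force: 29.1
```

>>> move_arm(
  targets=[
    {"slide":[0,0,0.1],"turn":0,"grip":2.2},
    {"slide":[0,0,0],"turn":0,"grip":3.0},
    {"slide":[0,0,0],"turn":0,"grip":3.6},
    {"slide":[0,0,0],"turn":0,"grip":4.4},
    {"slide":[0,0,0],"turn":0,"grip":4.4},
    {"slide":[0,0,-3],"turn":0,"grip":4.4},
    {"slide":[0,0,-5],"turn":0,"grip":4.4},
    {"slide":[0,0,-3],"turn":0,"grip":4.0},
  ],
)

```text
t: 8.68
eef_pos: [0.5029, 0.0975, 0.1768]
tcp_rot: [0.0, 0.72, 0.693, 0.001]
force: [0.9, 0.4, 0.2]
grip_width: 0.0399
grasp_force: 0.0
```

>>> move_arm(
  targets=[
    {"slide":[-4,0,0],"turn":0,"grip":4},
    {"slide":[-4,-0.1,0],"turn":0,"grip":4},
    {"slide":[-4,0,0],"turn":0,"grip":4},
    {"slide":[-4.1,0,0],"turn":0,"grip":4},
    {"slide":[0,0,0],"turn":-10.5,"grip":3.6},
    {"slide":[0,0,0],"turn":-10.5,"grip":3.6},
    {"slide":[0,0,0],"turn":-10.5,"grip":3.6},
    {"slide":[0,0,0],"turn":-10.5,"grip":3.6},
    {"slide":[0,0,0],"turn":-10.5,"grip":3.6},
    {"slide":[0,0,0],"turn":-10.5,"grip":3.6},
    {"slide":[0,0,0],"turn":-10.5,"grip":3.6},
    {"slide":[0,0,0],"turn":-10.5,"grip":3.6},
    {"slide":[0,0,0],"turn":-10.5,"grip":3.6},
    {"slide":[0,0,0],"turn":-10.5,"grip":3.6},
    {"slide":[0,0,0],"turn":-10.5,"grip":3.6},
    {"slide":[0,0,0],"turn":0,"grip":3.6},
  ],
)

```text
t: 10.68
eef_pos: [0.4952, -0.0638, 0.1745]
tcp_rot: [-0.0, -0.201, 0.98, 0.0]
force: [-0.4, -0.7, -0.1]
grip_width: 0.0355
grasp_force: 0.0
```

```bash
python3 - <<'E'
from h import *
st=ctrl.get_state();e=st["eef_pos"];q=st["tcp_rot"];print(st["joints"].round(2),e,"toolx deg",np.degrees(2*np.arctan2(q[2],q[1])),"ref F",st["force"],st["ft_torque"])
s=imaging.capture("side");t0=cv2.imread("pics/top0.png")
print("side tips",proj("side",e-[0,0,.017]))
o=np.zeros((600,800,3),np.uint8)
o[:,:400]=cv2.resize(s[150:270,260:340],(400,600),interpolation=cv2.INTER_CUBIC)[:,:,::-1]
o[:400,400:]=cv2.resize(t0[203:239,413:449],(400,400),interpolation=cv2.INTER_CUBIC)
# predicted bar outlines for angles
for k,c in((0,(0,255,0)),(.15,(0,255,255))):
    a=-.037+.55-k
    pts=[]
    for u,v in((.02,.007),(-.02,.007),(-.02,-.007),(.02,-.007)):
        p=proj("top",[.4955+u*np.cos(a)-v*np.sin(a),-.0633+u*np.sin(a)+v*np.cos(a),.078]); pts.append([(p[0]-413+.5)*400/36+400,(p[1]-203+.5)*400/36])
    cv2.polylines(o,[np.int32(pts)],True,c,1)
cv2.imwrite("pics/f.png",o)
E
```

```text
[ 0.88  0.71 -1.34  1.92  0.76  1.16  1.21] [ 0.49520715 -0.06380572  0.1744657 ] toolx deg 203.22431994923153 ref F [-0.35893416 -0.70806565 -0.12463778] [ 0.01222064  0.00701687 -0.03169671]
side tips [299.59643274 165.82196732]
```

View pics/f.png

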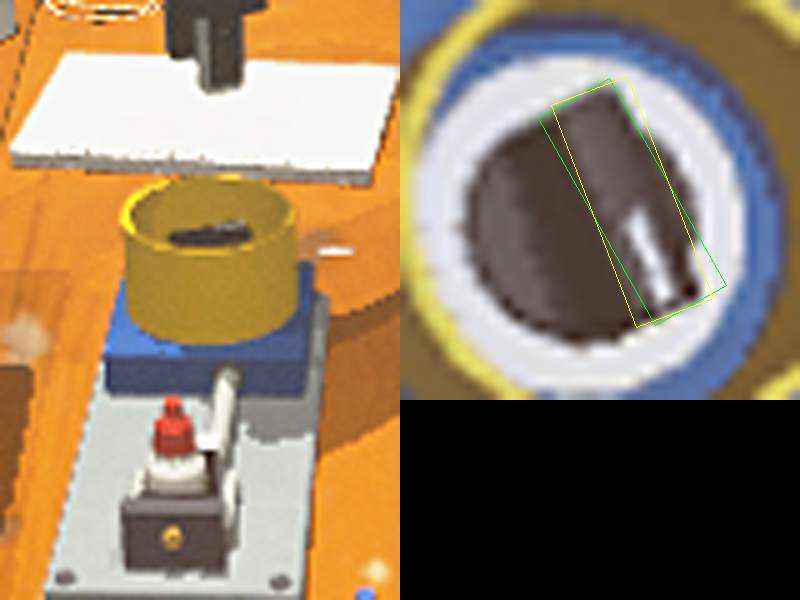

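The bottle stands upright in the nest behind the stop. In the inset the bar's edge from (612,82) to (697,290) puts it at about 22°, centred at (630,200). The tool at 23.2° is aligned, so I go down into the guard.

>>> move_arm(
  targets=[
    {"slide":[-0.1,0.05,3],"turn":0,"grip":3.0},
    {"slide":[0,0,3],"turn":0,"grip":3.0},
    {"slide":[0,0,2],"turn":0,"grip":3.0},
    {"slide":[0,0,1.5],"turn":0,"grip":3.0},
    {"slide":[0,0,1.1],"turn":0,"grip":3.0},
    {"slide":[0,0,0],"turn":0,"grip":3.0},
  ],
)

```text
t: 11.48
eef_pos: [0.4959, -0.0629, 0.0685]
tcp_rot: [-0.0, -0.202, 0.979, 0.0]
force: [0.2, 0.4, -0.6]
grip_width: 0.0298
grasp_force: 0.0
```

>>> move_arm(
  targets=[
    {"slide":[0,0,0],"turn":0,"grip":1.0},
    {"slide":[0,0,0],"turn":0,"grip":1.0},
    {"slide":[0,0,0],"turn":0,"grip":1.0},
    {"slide":[0,0,0],"turn":0,"grip":1.0},
    {"slide":[0,0,0],"turn":0,"grip":1.0},
  ],
  force=60,
)

```text
t: 12.1
eef_pos: [0.4964, -0.0627, 0.0694]
tcp_rot: [0.001, -0.202, 0.979, -0.0]
force: [-1.3, 0.2, 7.0]
grip_width: 0.0131
grasp_force: 61.1
```

```bash
cat > st.py <<'E'
from h import *
s=ctrl.get_state();q=s["tcp_rot"]
print(s["t"],"x",np.degrees(2*np.arctan2(q[2],q[1])).round(2),s["eef_pos"].round(4),"F",s["force"].round(2),"M",s["ft_torque"].round(3),"j",s["joints"].round(2),s["grip_width"].round(4),round(s["grasp_force"],1))
E
python3 st.py
```

```text
Traceback (most recent call last):
  File "st.py", line 3, in <module>
    print(s["t"],"x",np.degrees(2*np.arctan2(q[2],q[1])).round(2),s["eef_pos"].round(4),"F",s["force"].round(2),"M",s["ft_torque"].round(3),"j",s["joints"].round(2),s["grip_width"].round(4),round(s["grasp_force"],1))
                                                                                                                                                                     ^^^^^^^^^^^^^^^^^^^^^
AttributeError: 'float' object has no attribute 'round'
```

>>> move_arm(
  targets=[
    {"slide":[0,0,-0.1],"turn":3,"grip":1.0},
    {"slide":[0,0,0],"turn":4,"grip":1.0},
    {"slide":[0,0,0],"turn":4,"grip":1.0},
    {"slide":[0,0,0],"turn":4,"grip":1.0},
  ],
)

```text
t: 12.6
eef_pos: [0.4963, -0.0628, 0.0695]
tcp_rot: [0.0, -0.071, 0.997, 0.0]
force: [1.4, 1.1, -5.4]
grip_width: 0.0131
grasp_force: 59.4
```

```bash
sed -i 's/s\["grip_width"\].round(4)/round(s["grip_width"],4)/' st.py; python3 st.py
```

```text
12.6 x 188.18 [ 0.4963 -0.0628  0.0695] F [ 1.37  1.1  -5.38] M [ 0.175 -0.462  0.242] j [ 0.76  0.8  -1.13  2.04  0.93  0.94  0.83] 0.0131 59.4
```

>>> move_arm(
  targets=[
    {"slide":[0,0,0],"turn":4,"grip":1.0},
    {"slide":[0,0,0],"turn":4,"grip":1.0},
    {"slide":[0,0,0],"turn":4,"grip":1.0},
    {"slide":[0,0,0],"turn":4,"grip":1.0},
    {"slide":[0,0,0],"turn":2,"grip":1.0},
    {"slide":[0,0,0],"turn":1,"grip":1.0},
    {"slide":[0,0,0],"turn":1,"grip":1.0},
    {"slide":[0,0,0],"turn":1,"grip":1.0},
  ],
)

```text
t: 13.6
eef_pos: [0.4963, -0.0629, 0.0696]
tcp_rot: [0.0, 0.111, 0.994, 0.0]
force: [4.6, 0.6, -13.5]
grip_width: 0.0126
grasp_force: 58.6
```

```bash
python3 st.py
```

```text
13.6 x 167.25 [ 0.4963 -0.0629  0.0696] F [  4.63   0.62 -13.45] M [ 0.249 -1.163  0.193] j [ 0.72  0.75 -1.05  2.04  0.87  0.88  0.52] 0.0126 58.6
```

>>> move_arm(
  targets=[
    {"slide":[0,0,0],"turn":1,"grip":1.0},
    {"slide":[0,0,0],"turn":1,"grip":1.0},
    {"slide":[0,0,0],"turn":1,"grip":1.0},
  ],
)

```text
t: 13.98
eef_pos: [0.4963, -0.0629, 0.0696]
tcp_rot: [0.0, 0.137, 0.991, 0.0]
force: [5.1, 0.3, -12.9]
grip_width: 0.013
grasp_force: 58.5
```

```bash
python3 st.py
```

```text
13.975 x 164.24 [ 0.4963 -0.0629  0.0696] F [  5.08   0.31 -12.93] M [ 0.187 -1.139  0.198] j [ 0.72  0.75 -1.03  2.04  0.86  0.87  0.48] 0.013 58.5
```

>>> move_arm(
  targets=[
    {"slide":[0,0,0.08],"turn":1,"grip":1.0},
    {"slide":[0,0,0],"turn":1,"grip":1.0},
    {"slide":[0,0,0],"turn":1,"grip":1.0},
    {"slide":[0,0,0],"turn":1,"grip":1.0},
  ],
)

```text
t: 14.48
eef_pos: [0.4963, -0.0629, 0.0694]
tcp_rot: [0.0, 0.172, 0.985, -0.0]
force: [2.1, -1.6, 4.3]
grip_width: 0.0131
grasp_force: 60.8
```

```bash
python3 st.py
```

```text
14.475 x 160.23 [ 0.4963 -0.0629  0.0694] F [ 2.08 -1.6   4.35] M [-0.177 -0.388  0.196] j [ 0.71  0.74 -1.01  2.04  0.86  0.86  0.42] 0.0131 60.8
```

>>> move_arm(
  targets=[
    {"slide":[0,0,0],"turn":1,"grip":1.0},
    {"slide":[0,0,0],"turn":1,"grip":1.0},
    {"slide":[0,0,0],"turn":1,"grip":1.0},
  ],
)

```text
t: 14.85
eef_pos: [0.4963, -0.0629, 0.0694]
tcp_rot: [0.0, 0.197, 0.98, -0.0]
force: [1.8, -1.1, 6.3]
grip_width: 0.0132
grasp_force: 61.1
```

```bash
python3 st.py
```

```text
14.85 x 157.23 [ 0.4963 -0.0629  0.0694] F [ 1.77 -1.08  6.3 ] M [-0.183 -0.358  0.187] j [ 0.7   0.73 -1.    2.04  0.85  0.85  0.38] 0.0132 61.1
```

>>> move_arm(
  targets=[
    {"slide":[0,0,0],"turn":1,"grip":1.0},
    {"slide":[0,0,0],"turn":1,"grip":1.0},
  ],
)

```text
t: 15.1
eef_pos: [0.4963, -0.063, 0.0694]
tcp_rot: [0.0, 0.215, 0.977, -0.0]
force: [1.3, -1.0, 5.6]
grip_width: 0.0131
grasp_force: 61.1
```

```bash
python3 st.py
```

```text
15.1 x 155.22 [ 0.4963 -0.063   0.0694] F [ 1.32 -0.96  5.62] M [-0.202 -0.321  0.209] j [ 0.7   0.73 -0.99  2.04  0.84  0.85  0.35] 0.0131 61.1
```

>>> move_arm(
  targets=[
    {"slide":[0,0,0],"turn":1,"grip":1.0},
    {"slide":[0,0,0],"turn":1,"grip":1.0},
  ],
)

```text
t: 15.35
eef_pos: [0.4963, -0.063, 0.0694]
tcp_rot: [0.0, 0.232, 0.973, -0.0]
force: [1.6, -0.4, 5.8]
grip_width: 0.013
grasp_force: 61.1
```

```bash
python3 st.py
```

```text
15.35 x 153.22 [ 0.4963 -0.063   0.0694] F [ 1.61 -0.35  5.84] M [-0.22  -0.321  0.173] j [ 0.69  0.73 -0.98  2.04  0.84  0.84  0.32] 0.013 61.1
```

>>> move_arm(
  targets=[
    {"slide":[0,0,0],"turn":1,"grip":1.0},
    {"slide":[0,0,0],"turn":1,"grip":1.0},
  ],
)

```text
t: 15.6
eef_pos: [0.4963, -0.063, 0.0694]
tcp_rot: [0.0, 0.249, 0.969, -0.0]
force: [0.7, -0.8, 6.6]
grip_width: 0.0128
grasp_force: 61.1
```

```bash
python3 st.py
```

```text
15.6 x 151.22 [ 0.4963 -0.063   0.0694] F [ 0.71 -0.82  6.65] M [-0.223 -0.326  0.218] j [ 0.69  0.72 -0.97  2.04  0.83  0.84  0.29] 0.0128 61.1
```

>>> move_arm(
  targets=[
    {"slide":[0,0,0],"turn":1,"grip":1.0},
    {"slide":[0,0,0],"turn":1,"grip":1.0},
  ],
)

```text
t: 15.85
eef_pos: [0.4963, -0.063, 0.0694]
tcp_rot: [0.0, 0.265, 0.964, -0.0]
force: [2.3, -1.7, 6.6]
grip_width: 0.013
grasp_force: 61.2
```

```bash
python3 st.py
```

```text
15.85 x 149.23 [ 0.4963 -0.063   0.0694] F [ 2.27 -1.69  6.59] M [-0.296 -0.276  0.203] j [ 0.68  0.72 -0.97  2.04  0.82  0.83  0.26] 0.013 61.2
```

>>> move_arm(
  targets=[
    {"slide":[0,0,0],"turn":1,"grip":1.0},
    {"slide":[0,0,0],"turn":1,"grip":1.0},
  ],
)

```text
t: 16.1
eef_pos: [0.4963, -0.063, 0.0694]
tcp_rot: [0.0, 0.282, 0.959, -0.0]
force: [1.4, -1.8, 6.7]
grip_width: 0.0132
grasp_force: 61.2
```

```bash
python3 st.py
```

```text
16.1 x 147.23 [ 0.4963 -0.063   0.0694] F [ 1.35 -1.82  6.74] M [-0.294 -0.33   0.356] j [ 0.68  0.71 -0.96  2.04  0.82  0.83  0.23] 0.0132 61.2
```

>>> move_arm(
  targets=[
    {"slide":[0,0,0],"turn":1,"grip":1.0},
    {"slide":[0,0,0],"turn":1,"grip":1.0},
  ],
)

```text
t: 16.35
eef_pos: [0.4963, -0.063, 0.0694]
tcp_rot: [0.0, 0.299, 0.954, -0.0]
force: [1.2, -1.4, 6.0]
grip_width: 0.0126
grasp_force: 61.1
```

```bash
python3 st.py
```

```text
16.35 x 145.24 [ 0.4963 -0.063   0.0694] F [ 1.18 -1.37  5.96] M [-0.29  -0.305  0.344] j [ 0.67  0.71 -0.95  2.04  0.81  0.82  0.2 ] 0.0126 61.1
```

```bash
cat > av.py <<'E'
from h import *
m=[]
for _ in range(12):
    imaging.capture("side"); s=ctrl.get_state(); m.append(s["ft_torque"][2])
print(s["t"],"Mz mean",np.mean(m).round(4),"sd",np.std(m).round(4),np.round(m,2))
E
python3 av.py; python3 st.py
```

```text
16.95 Mz mean 0.2202 sd 0.024 [0.26 0.21 0.24 0.21 0.21 0.24 0.22 0.22 0.19 0.22 0.25 0.17]
16.95 x 145.26 [ 0.4963 -0.063   0.0694] F [ 1.72 -0.85  5.42] M [-0.217 -0.356  0.17 ] j [ 0.67  0.71 -0.95  2.04  0.81  0.82  0.2 ] 0.0127 61.2
```

>>> move_arm(
  targets=[
    {"slide":[0,0,0],"turn":-3,"grip":1.0},
    {"slide":[0,0,0],"turn":-3,"grip":1.0},
    {"slide":[0,0,0],"turn":-3,"grip":1.0},
    {"slide":[0,0,0],"turn":-3,"grip":1.0},
    {"slide":[0,0,0],"turn":1,"grip":1.0},
    {"slide":[0,0,0],"turn":1,"grip":1.0},
    {"slide":[0,0,0],"turn":1,"grip":1.0},
    {"slide":[0,0,0],"turn":1,"grip":1.0},
    {"slide":[0,0,0],"turn":1,"grip":1.0},
  ],
)

```text
t: 18.08
eef_pos: [0.4963, -0.063, 0.0694]
tcp_rot: [0.0, 0.24, 0.971, -0.0]
force: [1.4, -1.1, 7.5]
grip_width: 0.013
grasp_force: 61.2
```

```bash
python3 st.py; python3 av.py
```

```text
18.075 x 152.22 [ 0.4963 -0.063   0.0694] F [ 1.39 -1.08  7.45] M [-0.229 -0.272  0.209] j [ 0.69  0.72 -0.98  2.04  0.83  0.84  0.3 ] 0.013 61.2
18.675 Mz mean 0.0786 sd 0.0365 [0.1  0.11 0.04 0.12 0.05 0.04 0.1  0.07 0.04 0.15 0.08 0.04]
```

>>> move_arm(
  targets=[
    {"slide":[0,0,0],"turn":1,"grip":1.0},
    {"slide":[0,0,0],"turn":1,"grip":1.0},
  ],
)

```text
t: 18.92
eef_pos: [0.4963, -0.063, 0.0694]
tcp_rot: [0.0, 0.257, 0.966, -0.0]
force: [1.8, -0.8, 6.3]
grip_width: 0.0132
grasp_force: 61.2
```

```bash
python3 st.py; python3 av.py
```

```text
18.925 x 150.22 [ 0.4963 -0.063   0.0694] F [ 1.83 -0.84  6.26] M [-0.248 -0.302  0.258] j [ 0.69  0.72 -0.97  2.04  0.83  0.83  0.27] 0.0132 61.2
19.525 Mz mean 0.0794 sd 0.0217 [0.13 0.05 0.09 0.07 0.07 0.05 0.1  0.07 0.08 0.06 0.07 0.1 ]
```

>>> move_arm(
  targets=[
    {"slide":[0,0,0],"turn":1,"grip":1.0},
    {"slide":[0,0,0],"turn":1,"grip":1.0},
  ],
)

```text
t: 19.77
eef_pos: [0.4963, -0.063, 0.0694]
tcp_rot: [0.0, 0.274, 0.962, -0.0]
force: [1.9, -1.1, 6.5]
grip_width: 0.0128
grasp_force: 61.2
```

```bash
python3 st.py; python3 av.py
```

```text
19.775 x 148.23 [ 0.4963 -0.063   0.0694] F [ 1.86 -1.07  6.48] M [-0.233 -0.292  0.216] j [ 0.68  0.72 -0.96  2.04  0.82  0.83  0.25] 0.0128 61.2
20.375 Mz mean 0.1481 sd 0.036 [0.24 0.09 0.13 0.13 0.14 0.15 0.14 0.12 0.14 0.16 0.14 0.19]
```

>>> move_arm(
  targets=[
    {"slide":[0,0,0],"turn":1,"grip":1.0},
    {"slide":[0,0,0],"turn":1,"grip":1.0},
  ],
)

```text
t: 20.62
eef_pos: [0.4963, -0.063, 0.0694]
tcp_rot: [0.0, 0.29, 0.957, -0.0]
force: [0.8, -0.7, 5.1]
grip_width: 0.013
grasp_force: 61.2
```

```bash
python3 st.py; python3 av.py
```

```text
20.625 x 146.24 [ 0.4963 -0.063   0.0694] F [ 0.78 -0.67  5.08] M [-0.285 -0.258  0.313] j [ 0.68  0.71 -0.95  2.04  0.81  0.82  0.22] 0.013 61.2
21.225 Mz mean 0.2036 sd 0.024 [0.21 0.22 0.22 0.2  0.2  0.18 0.16 0.17 0.25 0.2  0.22 0.21]
```

>>> move_arm(
  targets=[
    {"slide":[0,0,0],"turn":0,"grip":1.8},
    {"slide":[0,0,0],"turn":0,"grip":3.0},
    {"slide":[0,0,0],"turn":0,"grip":3.0},
    {"slide":[0,0,0],"turn":0,"grip":3.0},
    {"slide":[0,0,-1],"turn":0,"grip":3.0},
    {"slide":[0,0,-2],"turn":0,"grip":3.0},
    {"slide":[0,0,-4],"turn":0,"grip":3.0},
    {"slide":[0,0,-5],"turn":0,"grip":3.0},
    {"slide":[0,0,-3],"turn":0,"grip":3.0},
    {"slide":[0,0,0],"turn":0,"grip":3.0},
    {"slide":[0,0,0],"turn":0,"grip":3.0},
  ],
)

```text
t: 22.6
eef_pos: [0.4956, -0.0632, 0.2187]
tcp_rot: [-0.0, 0.29, 0.957, -0.0]
force: [-0.8, -1.1, -1.0]
grip_width: 0.0301
grasp_force: 0.0
```

```bash
python3 - <<'E'
from h import *
import st
s=imaging.capture("side");t=imaging.capture("top")
o=np.zeros((600,800,3),np.uint8)
o[:,:400]=cv2.resize(s[180:300,270:350],(400,600),interpolation=cv2.INTER_CUBIC)
o[:300,400:]=cv2.resize(t,(400,300))
cv2.imwrite("pics/g.png",o[:,:,::-1])
E
```

```text
22.6 x 146.28 [ 0.4956 -0.0632  0.2187] F [-0.76 -1.05 -0.99] M [0.026 0.054 0.017] j [ 0.82  0.54 -1.15  1.86  0.55  1.11  0.45] 0.0301 0.0
```

View pics/g.png

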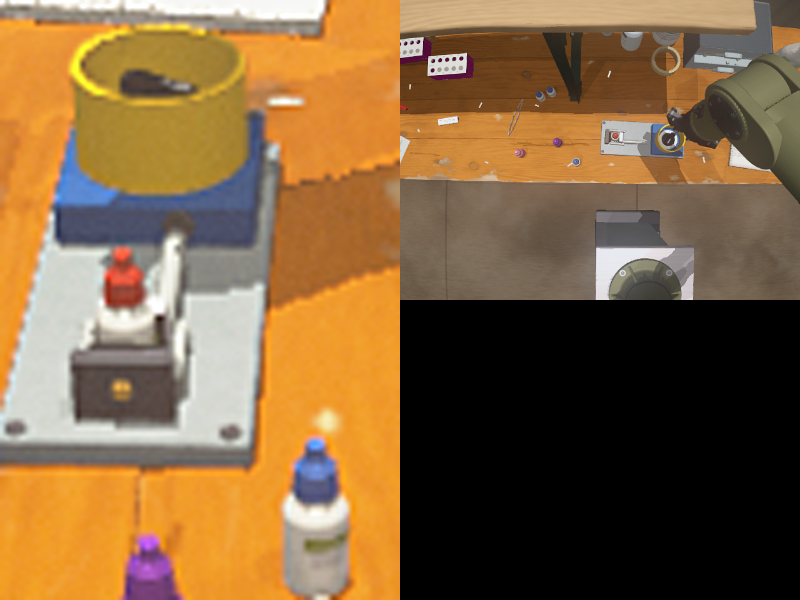

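The red bottle stands upright against the stop at crop (124,300), held by the jaw. The blue bottle is where it was at (316,520), and the hand is clear above the guard, so I'm handing in.

```bash
python3 -c "
from rig import sign_off
print(sign_off())"
```

```text
the job is handed in; nothing more can be done
None
```

The red-capped bottle stands upright in the nest, clamped against the stop at about 10.5 N as judged from the torque rise at the knob. The blue-capped bottle was not moved, the hand is clear above the guard, and the job was handed in at about 23 s.

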